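# Clear the board and ready the telescopic scrub brush

### The arm

A 6-joint arm with a two-finger parallel gripper is mounted at the origin on a cart in front of the work surface, level with it; the furniture and walls round the work are solid. World frame = base frame: x ahead of the robot, y to its left, z up, the work surface at z = 0. Lengths are in mm, angles in degrees, forces in N, time in s.
With the tool pointing down it reaches from about 250 to 775 mm from the base axis. Payload 8.9 kg.
Tool frame: the origin (TCP) lies at the very end of the fingers, on their centre line; the grasp point (between the pads) lies 19 mm behind it; z points along the fingers, y is the line along which they close (so a half turn about z gives the same grasp; the last joint's range is limited). The gripper opens to 85 mm and grips with 20 to 120 N. Pads are 22 mm wide; open, the fingers measure 114 mm over their backs; the gripper's body (76 mm by 85 mm) begins 54 mm behind the grasp point. The pads swing forward as they close: fully open they stand 13 mm farther back than shut.
Start: joints at [62.951, 16.656, -8.789, 64.555, 0, 82.019], TCP at [171.507, 496.195, 231.305] pointing down, gripper open.
Joint ranges: [-144.48, 144.48], [-52.06, 99.96], [-74.48, 78.29], [-112.23, 115.85], [-86.99, 84.42], [-180, 180]. Speed limits (degrees/s): [127.2, 127.2, 159.86, 180, 180, 180].

### API

Orientations are given as a 3x3 rotation matrix whose columns are the frame's x, y, z axes.
In Python, from plant import arm gives the robot as it stands. The module is installed in compiled form; this text tells all that it offers.
- The arm moves only by the shell command python3 -m handwheel 'ROWS'. ROWS is JSON, a list of rows, each an object of numbers: "wx", "wy", "wz": the turn, a rotation vector about the tool's x, y, z normalised to -1 to 1, where 1 is 4 degrees; "tx", "ty", "tz": the shift along the tool's x, y, z normalised to -1 to 1, where 1 is 0.04 m; "grip": the opening, from -1 (shut) to 1 (fully open). In form: [{"wx": .., "wy": .., "wz": .., "tx": .., "ty": .., "tz": .., "grip": ..}, ...]. A call has exactly 8 rows; each row shifts and turns the commanded pose from where the row before left it, along the tool's axes as they then stand; what a row does not reach is not made up. A row lasts 1/10 s, in which the tool goes at most 50 mm and 8.59 degrees, less where a joint would pass 70% of its speed; a pose out of reach is approached as far as the arm can. A call with a number of a shift or a turn outside -1 to 1 is refused whole. A call with a gripper value outside its range is refused whole. The fingers move at their own pace and stop on an object; the grip force is fixed at half the most. Time passes only in rows, so rows that do not move let the fingers close, or fill a call up. It gives the time, the measured TCP pose, the force, the opening and the grip force at its end, in the units of the state.
- arm.read_state(): the state, without advancing time (a new reading comes with each control period).
- arm.get_image(name): name is "side" or "top" or "wrist"; returns (picture, depth): 480x640x3 uint8, red, green, blue; 480x640 float32, mm along the optical axis (not along the pixel's ray), 0 where there is no reading.
- arm.calibration(name): a dict with "fx", "fy", "cx", "cy" (pixels), "T" (4x4, takes a point from camera to world coordinates). Camera axes: x right, y down, z forward; pixel columns grow to the right and rows downward; lengths in mm; the calibration is good to about 2 mm. A picture is of the moment at which its call begins: read the wrist's pose just before it. calibration takes no time and is no camera call; for the wrist camera it gives the pose at the moment of the call.
- arm.hand_in(): hands the job in; it is judged then, once.
The state is a dict: "time_s": time; "qpos": joint angles; "joint_vel": joint speeds; "effort": joint torques, N m; "position": TCP position; "tool_rot": TCP orientation; "contact_force": force on the tool from outside, world axes, zero at the start; "wrist_torque": the same for the moment, N m; "grip_width": opening from 0.0 (shut) to 1.0 (fully open); "gripper_force": force on a finger pad.
Only numpy, scipy, OpenCV 4.12 (cv2) and the standard library are available. Lean on these libraries where they do the work, as an engineer would, in place of code of your own. Each camera call takes 0.05 s, during which the arm holds its last target. There are 200 camera calls.

### The job

The cutting board is about to be scrubbed. First carry the two squeezed lemon halves from it into the steel scrap pan; then squeeze in the button on the grip of the telescopic brush, pull the handle out past its first stop to the second (full length), and let the button spring out so that the handle is locked. Take the locked brush by its grip with the button left out, lift it from its pot, keeping it upright throughout, and finish while still holding it steady, bristles down, a few centimetres above the middle of the board; leave the jigger, timer and peeler where they are.

Things in the scene. Friction and masses are not known exactly. Their poses are not given: they have to be found in the camera images.
- board: Flat white cutting board, 315 x 318 mm and 12 mm thick, lying on the worktop (it does not move). Origin: centre of its underside; z up, x and y along its sides. Its top is 12 mm above the worktop.
- husk1: Squeezed lemon half, a yellow dome lying cut side down on the board near its right half: 54 mm across at the foot, sides nearly upright for the lowest 14 mm, 37 mm high, 45 g. Origin: centre of its flat underside, z up through the dome. Round, so any grasp yaw is good; grip it low.
- husk2: A second squeezed lemon half, the same as husk1, near the left half of the board.
- scrap_pan: Open steel pan standing on the worktop at one side of the board (either side), 162 mm (its x) x 176 mm (its y) outside (174 x 188 mm over the rim), 65 mm high, walls and floor 3 mm. It does not move. Origin: centre of its underside.
- brush_pot: Heavy round steel cup on the worktop at the other side of the board, 88 mm across the foot, 50 mm high, inside 66 mm across with its inner floor 6 mm above the worktop. It does not move; the brush stands in it. Origin: centre of its underside.
- brush: Telescopic scrub brush, 350 g, standing in the pot, bristles down: round head 60 mm across, steel outer tube 24 mm thick up to 150 mm above the bristle ends, above it the grip of the sliding handle. Origin: centre of the bristle ends, z up the tube. Its -x side has the button and three pin slots. Loose in the pot (3 mm play round the head): it can rock a little and lifts straight out.
- brush_grip (a point): Centre of the grip, on the tube axis at the height of the button's middle, axes as brush: 178 mm above the bristle ends when stowed, 258 mm at the second stop. The grip is 26 mm (brush x) x 24 mm (brush y), reaching 26 mm above and below this point. Fingers that close along the brush's x press the button in; fingers that close along its y leave it out.
- brush_handle (a joint): How far the handle is drawn out of the tube, m: 0 stowed, 0.040 first stop, 0.080 second stop (hard end). A spring pin locks it there with 1.5 mm of play. With the pin drawn in it slides with 1.2 N of friction and stays where it is left; head and tube (about 2.7 N) stay in the pot meanwhile.
- brush_button (a joint): How far the button is pressed in, m: 0 out, 0.005 flush. Oblong 13 mm wide, 24 mm high, 5 mm proud of the grip's -x face; spring 2 N at rest, 5.6 N flush. Beyond 0.0035 it draws in the pin and frees the handle; let go, it springs out and locks at the next slot the pin meets (between slots it rests at 0.0035).
- jigger: Small steel jigger (45 mm across, 80 mm high) standing on the worktop; not to be moved. Origin: centre of its foot.
- timer: Round kitchen timer (71 mm across, 38 mm high) behind the board's right side; not to be moved. Origin: centre of its underside.
- peeler: Peeler (170 mm long, 18 mm high) lying at the right of the worktop; not to be moved. Origin: centre of its underside.
Not all that is in view belongs to the job. What is shaped like the husk1 but turquoise is not meant.

How it is judged:
By the outcome, as a careful person would: the job done as asked, in the order asked, and still so for the second after the job is handed in, while the arm keeps its last pose, push and grip.
It also fails if it takes over 72 s, if anything falls off the work surface, if the arm or the gripper's body presses on something with over 40 N, if the wrist force passes 120 N, or if a joint passes its speed limit or range.

## Working session

There is one attempt and no reset: what is moved stays moved. The work goes in short steps, Python scripts to look and compute and a shell command to move; the robot and the scene stay as the last step left them, time stands still between calls to the robot, and variables do not carry over. Pictures are saved under pics/ and viewed, at most 10 in all, crops included, and the job is handed in when it is done.

```bash
mkdir -p pics
python3 - <<'E'
from plant import arm
import cv2,numpy as np
s=arm.read_state();print(s)
for n in("top","side"):
    im,d=arm.get_image(n);np.savez(n,im=im,d=d);cv2.imwrite(f'pics/{n}0.png',im[:,:,::-1]);c=arm.calibration(n);print(n,c)
E
```

```text
{'time_s': 0.0, 'qpos': array([ 6.29514645e+01,  1.66893774e+01, -8.82969593e+00,  6.45518212e+01,
       -1.12732208e-03,  8.20177714e+01]), 'joint_vel': array([ 0.11621639, -0.00703779,  0.08595772, -0.11087586,  0.0574674 ,
       -0.00234821]), 'effort': array([-7.94859807e-04, -5.37144148e+01,  3.31365931e+01,  1.58619590e-02,
       -1.79500489e-04,  1.29723858e-07]), 'position': array([171.32253186, 495.83199652, 230.73714855]), 'tool_rot': array([[-9.45141133e-01,  3.26661814e-01, -5.45152095e-04],
       [ 3.26662234e-01,  9.45140493e-01, -1.11095142e-03],
       [ 1.52339914e-04, -1.22808648e-03, -9.99999234e-01]]), 'contact_force': array([-0.44796281, -0.09227801,  0.16320042]), 'wrist_torque': array([-0.00212255, -0.01376389,  0.01522455]), 'gripper_force': 0.0, 'grip_width': 1.0020912632712782}
top {'fx': 485.3709051761512, 'fy': 485.3709051761512, 'cx': 317.67314433749266, 'cy': 236.16111303298464, 'T': array([[-4.34548144e-03, -9.91774862e-01,  1.27920834e-01,
         3.60837058e+02],
       [-9.99928460e-01,  2.88391694e-03, -1.16085410e-02,
        -7.86189282e+01],
       [ 1.11441461e-02, -1.27962127e-01, -9.91716442e-01,
         1.35789043e+03],
       [ 0.00000000e+00,  0.00000000e+00,  0.00000000e+00,
         1.00000000e+00]])}
side {'fx': 551.7605741398764, 'fy': 551.7605741398764, 'cx': 325.78493820376247, 'cy': 240.10835511274504, 'T': array([[-9.99954885e-01, -2.77600036e-03,  9.08418017e-03,
         4.85008996e+02],
       [-9.23410825e-03,  5.08305599e-01, -8.61127255e-01,
         1.18054379e+03],
       [-2.22705007e-03, -8.61172289e-01, -5.08308300e-01,
         8.77503828e+02],
       [ 0.00000000e+00,  0.00000000e+00,  0.00000000e+00,
         1.00000000e+00]])}
```

View pics/top0.png

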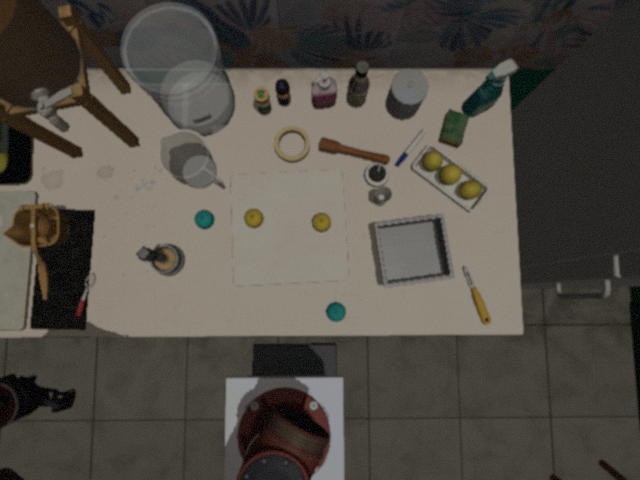

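View pics/side0.png

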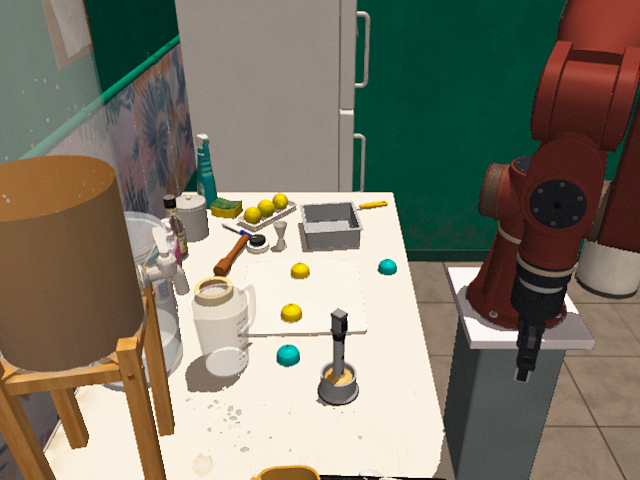

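The top view shows two yellow domes on the board at (321,222) and (254,218). Other candidates are the turquoise domes at (205,219) and (336,312), which are the wrong colour, and three whole lemons in a tray around (450,173), which are off the board. The two yellow ones on the board fit as husk1 (right) and husk2 (left). The pan is at (412,250) and the brush in its pot at (165,260).

```bash
cat > h.py <<'E'
from plant import arm
import cv2,numpy as np
def ray(c,u,v):
    d=c['T'][:3,:3]@np.array([(u-c['cx'])/c['fx'],(v-c['cy'])/c['fy'],1.]);return c['T'][:3,3],d
def plane(c,u,v,z):
    o,d=ray(c,u,v);return o+d*(z-o[2])/d[2]
def cloud(c,d):
    v,u=np.indices(d.shape);p=np.stack([(u-c['cx'])/c['fx']*d,(v-c['cy'])/c['fy']*d,d],-1)
    return p@c['T'][:3,:3].T+c['T'][:3,3]
def blobs(im,lo,hi,amin=40):
    m=cv2.inRange(cv2.cvtColor(im,cv2.COLOR_RGB2HSV),lo,hi)
    n,l,s,ce=cv2.connectedComponentsWithStats(m);return [(s[i],ce[i],l==i) for i in range(1,n) if s[i][4]>=amin]
E
python3 - <<'E'
from h import *
np.set_printoptions(precision=1,suppress=True)
for n in("top","side"):
    z=np.load(n+'.npz');im,d=z['im'],z['d'];c=arm.calibration(n);P=cloud(c,d)
    for s,ce,m in blobs(im,(22,150,90),(32,255,255)):
        p=P[m&(d>0)]; print(n,'yellow',ce,s[4],plane(c,*ce,30),'cloud mid',(p.min(0)+p.max(0))/2,p.max(0))
    ok=d>0
    def reg(lo,hi,name):
        m=ok&np.all((P>lo)&(P<hi),-1);p=P[m]
        if len(p)>5:
            r=cv2.minAreaRect(p[:,:2].astype(np.float32));print(n,name,len(p),p.min(0),p.max(0),r)
    reg((150,-480,55),(500,-200,80),'panrim')
    reg((200,150,40),(450,450,56),'potrim')
    reg((200,150,100),(450,450,145),'tube')
    reg((200,150,155),(450,450,230),'grip')
a=np.load('top.npz')['im'][225:290,120:200];b=np.load('side.npz')['im'][300:410,310:370]
A=cv2.resize(a,None,fx=5,fy=5,interpolation=2);B=cv2.resize(b,None,fx=5,fy=5,interpolation=2)
h=np.zeros((550,700,3),np.uint8);h[:325,:400]=A;h[:,400:]=B
y=cv2.resize(np.load('top.npz')['im'][200:240,235:340],None,fx=3.5,fy=3.5,interpolation=2);h[350:350+y.shape[0],:y.shape[1]]=y
cv2.imwrite('pics/crop1.png',h[:,:,::-1])
E
```

```text
top yellow [433.3 159.5] 181 [ 749.3 -421.7   30. ] cloud mid [ 743.1 -414.5   58. ] [ 764.3 -393.8   68.5]
top yellow [  1.7 162.5] 57 [742.2 787.6  30. ] cloud mid [719.9 733.2 112.7] [739.6 740.9 120.1]
top yellow [451.7 173.3] 231 [ 709.3 -472.    30. ] cloud mid [ 703.6 -465.2   56.8] [ 727.6 -441.9   68.2]
top yellow [471.5 189. ] 207 [ 664.2 -526.    30. ] cloud mid [ 659.5 -518.2   54.3] [ 679.3 -494.5   66.6]
top yellow [253.3 217.6] 212 [584.5  83.9  30. ] cloud mid [584.1  83.9  41.7] [605.5 105.9  54.8]
top yellow [321.  221.8] 219 [ 572.2 -103.5   30. ] cloud mid [ 570.9 -103.5   42.1] [593.  -81.4  54.4]
top yellow [480.9 307.3] 61 [ 335.8 -536.8   30. ] cloud mid [ 335.2 -541.1   15.6] [ 363.7 -528.9   23. ]
top panrim 575 [ 390.8 -454.5   55.1] [ 499.9 -254.8   73.1] ((455.5478515625, -355.31884765625), (110.12456512451172, 192.1427459716797), 7.350931167602539)
top potrim 78 [433.6 292.4  40.1] [450.  351.1  54.8] ((441.7715148925781, 321.7854919433594), (16.355979919433594, 58.713348388671875), 0.01637510024011135)
side yellow [265.2 207.9] 596 [ 705.3 -466.6   30. ] cloud mid [ 701.4 -511.9   31.3] [ 767.9 -378.9   63. ]
side yellow [226.7 211.4] 280 [ 830.4 -440.7   30. ] cloud mid [ 838.2 -463.    24.1] [ 887.  -428.6   45.7]
side yellow [373.2 203.8] 81 [ 341.1 -498.7   30. ] cloud mid [ 338.3 -536.5   10.5] [ 384.6 -514.8   17.5]
side yellow [299.7 270.4] 230 [570.7 -89.8  30. ] cloud mid [ 570.6 -115.7   27.9] [595.3 -72.4  46.9]
side yellow [291.1 312.7] 302 [582.5  98.1  30. ] cloud mid [583.   80.7  26.3] [607.5 114.4  47.4]
side panrim 284 [ 391.  -452.6   55. ] [ 499.5 -248.9   69.5] ((452.4271240234375, -351.4293518066406), (109.63949584960938, 197.1378631591797), 4.74143648147583)
side potrim 118 [431.5 291.8  40. ] [449.9 356.4  52.6] ((440.63494873046875, 323.88250732421875), (18.085325241088867, 64.65713500976562), 1.433623194694519)
```

View pics/crop1.png

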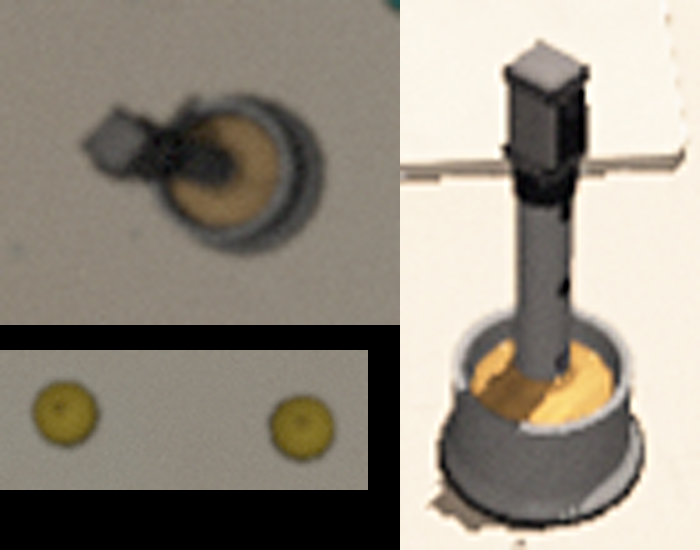

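The crops confirm two yellow domes on the board. The brush stands in its pot with a diamond-oriented grip (yaw about 45°). The slots are on the tube's lower-right edge in the side crop, around (563,285), facing roughly −x and +y.

Run:
```python
from h import *
np.set_printoptions(precision=1,suppress=True)
for n in("top","side"):
    z=np.load(n+'.npz');im,d=z['im'],z['d'];c=arm.calibration(n);P=cloud(c,d);ok=d>0
    def reg(lo,hi,name):
        m=ok&np.all((P>lo)&(P<hi),-1);p=P[m]
        if len(p)>5: 
            r=cv2.minAreaRect(p[:,:2].astype(np.float32));print(n,name,len(p),p.min(0),p.max(0),np.array(r[0]),np.array(r[1]),r[2]); return p
    reg((300,-500,55),(600,-200,75),'panrim')
    reg((380,220,42),(550,450,56),'potrim')
    for a in (70,100,130): 
        p=reg((380,220,a),(550,450,a+20),'tube%d'%a)
    reg((380,220,165),(550,450,190),'grip')
    reg((380,220,198),(550,450,230),'griptop')
    # board corners: white-ish edges skip
c=arm.calibration('top')
for u,v in((231,170),(343,169),(348,282),(234,286)): print('board',plane(c,u,v,12))
# grip top diamond corners from crops
for u,v in((118,105),(83,145),(122,180),(155,143)): print('top',plane(c,120+u/5,225+v/5,205))
c=arm.calibration('side')
for u,v in((140,42),(106,72),(145,90),(190,68)): print('side',plane(c,310+u/5,300+v/5,210))
```

```text
top panrim 1097 [ 390.8 -454.5   55. ] [ 587.8 -245.4   74.3] [ 489.2 -350.6] [177.2 192.3] 7.664898872375488
top potrim 344 [433.6 283.7  42.1] [507.2 360.4  55.7] [469.9 321.7] [74.4 74.8] 82.5368881225586
top tube70 26 [457.7 309.8  70.3] [478.7 324.8  89.6] [466.1 314.9] [10.  23.3] 61.95273208618164
top tube100 23 [458.  309.9 100. ] [479.3 318.8 119.9] [468.  313.4] [ 7.1 21.7] 79.18211364746094
top tube130 16 [458.9 310.5 130.5] [483.2 320.5 148.8] [471.6 314.8] [24.5  8.3] 7.166941165924072
top grip 51 [453.1 303.5 165.8] [485.9 330.4 189.9] [467.7 322.9] [24.4 31. ] 48.68936538696289
top griptop 129 [453.9 306.2 199.4] [486.9 338.7 213.9] [469.3 322.2] [26.1 27. ] 47.25873565673828
side panrim 510 [ 391.  -452.6   55. ] [ 585.6 -239.3   69.5] [ 488.8 -348.2] [177.  203.5] 7.616621494293213
side potrim 457 [431.5 286.6  42. ] [507.  365.2  55. ] [469.8 325.2] [75.2 76.5] 17.414514541625977
side tube70 80 [459.1 327.2  70. ] [479.8 338.8  90. ] [469.4 333.1] [11.6 20.7] 89.75202941894531
side tube100 81 [459.4 327.4 100.2] [479.9 338.6 119.9] [469.6 333.1] [20.6 11.1] 1.345658779144287
side tube130 83 [457.7 325.  130.2] [482.1 338.9 150. ] [469.9 332. ] [24.3 13.8] 0.053352903574705124
side grip 150 [452.2 323.4 165.3] [486.1 342.7 189.8] [469.  333.2] [34. 19.] 1.4275741577148438
side griptop 152 [452.8 310.9 198.1] [486.2 341.8 211.5] [470.4 325.9] [26.6 29.6] 53.161285400390625
board [724.6 151.   12. ]
board [ 727.1 -167.4   12. ]
board [ 406.4 -177.7   12. ]
board [396.7 136.7  12. ]
top [487.1 322.2 205. ]
top [468.1 337.9 205. ]
top [451.4 318.8 205. ]
top [468.9 303.9 205. ]
side [470.5 313.9 210. ]
side [483.8 332.9 210. ]
side [468.8 343.9 210. ]
side [451.2 330.2 210. ]
```

```bash
python3 -m handwheel '[{"wz":-0.95,"tz":-0.2,"grip":1},{"wz":-0.95,"tz":-0.2,"grip":1},{"wz":-0.95,"tz":-0.2,"grip":1},{"wz":-0.95,"tz":-0.2,"grip":1},{"wz":-0.95,"tz":-0.2,"grip":1},{"tx":-0.8,"ty":-0.8,"grip":1},{"tx":-0.8,"ty":-0.8,"grip":1},{"tx":-0.8,"ty":-0.8,"grip":1}]'
```

```text
schema error: expected keys wx, wy, wz, tx, ty, tz, grip
```

All keys are needed in each row.

```bash
python3 -m handwheel '[{"wx":0,"wy":0,"wz":-0.95,"tx":0,"ty":0,"tz":-0.2,"grip":1},{"wx":0,"wy":0,"wz":-0.95,"tx":0,"ty":0,"tz":-0.2,"grip":1},{"wx":0,"wy":0,"wz":-0.95,"tx":0,"ty":0,"tz":-0.2,"grip":1},{"wx":0,"wy":0,"wz":-0.95,"tx":0,"ty":0,"tz":-0.2,"grip":1},{"wx":0,"wy":0,"wz":-0.95,"tx":0,"ty":0,"tz":-0.2,"grip":1},{"wx":0,"wy":0,"wz":0,"tx":-0.8,"ty":-0.8,"tz":0,"grip":1},{"wx":0,"wy":0,"wz":0,"tx":-0.8,"ty":-0.8,"tz":0,"grip":1},{"wx":0,"wy":0,"wz":0,"tx":-0.8,"ty":-0.8,"tz":0,"grip":1}]'
```

```text
time_s: 0.9
position: [267.9, 398.9, 271.0]
tool_rot: [[-1.0, -0.0, -0.0], [-0.0, 1.0, -0.0], [0.0, -0.0, -1.0]]
contact_force: [0.9, 1.2, 0.3]
grip_width: 1.004
gripper_force: 0.0
```

```bash
python3 -m handwheel '[{"wx":0,"wy":0,"wz":0,"tx":-0.85,"ty":-0.85,"tz":0,"grip":1},{"wx":0,"wy":0,"wz":0,"tx":-0.85,"ty":-0.85,"tz":0,"grip":1},{"wx":0,"wy":0,"wz":0,"tx":-0.85,"ty":-0.85,"tz":0,"grip":1},{"wx":0,"wy":0,"wz":0,"tx":-0.85,"ty":-0.85,"tz":0,"grip":1},{"wx":0,"wy":0,"wz":0,"tx":-0.85,"ty":-0.85,"tz":0.25,"grip":1},{"wx":0,"wy":0,"wz":0,"tx":-0.85,"ty":-0.85,"tz":0.25,"grip":1},{"wx":0,"wy":0,"wz":0,"tx":-0.85,"ty":-0.85,"tz":0.25,"grip":1},{"wx":0,"wy":0,"wz":0,"tx":-0.85,"ty":-0.85,"tz":0.25,"grip":1}]'
python3 -m handwheel '[{"wx":0,"wy":0,"wz":0,"tx":-0.37,"ty":-0.36,"tz":0.7,"grip":1},{"wx":0,"wy":0,"wz":0,"tx":-0.37,"ty":-0.36,"tz":0.7,"grip":1},{"wx":0,"wy":0,"wz":0,"tx":-0.36,"ty":-0.36,"tz":0.7,"grip":1},{"wx":0,"wy":0,"wz":0,"tx":0,"ty":0,"tz":0.2,"grip":1},{"wx":0,"wy":0,"wz":0,"tx":0,"ty":0,"tz":0,"grip":1},{"wx":0,"wy":0,"wz":0,"tx":0,"ty":0,"tz":0,"grip":1},{"wx":0,"wy":0,"wz":0,"tx":0,"ty":0,"tz":0,"grip":1},{"wx":0,"wy":0,"wz":0,"tx":0,"ty":0,"tz":0,"grip":1}]'
python3 - <<'E'
from h import *
np.set_printoptions(precision=1,suppress=True)
c=arm.calibration('wrist');im,d=arm.get_image('wrist');P=cloud(c,d);print(c['T'])
for s,ce,m in blobs(im,(20,120,60),(34,255,255),200):
    p=P[m&(d>0)]; print(ce,s,plane(c,*ce,30),(p.min(0)+p.max(0))/2,p.max(0)-p.min(0))
cv2.imwrite('pics/w1.png',im[:,:,::-1])
E
```

```text
time_s: 1.7
position: [540.0, 126.0, 230.7]
tool_rot: [[-1.0, 0.001, -0.0], [0.001, 1.0, 0.0], [0.0, 0.0, -1.0]]
contact_force: [1.0, 0.4, 0.4]
grip_width: 0.998
gripper_force: 0.0
time_s: 2.5
position: [583.4, 85.1, 140.6]
tool_rot: [[-1.0, 0.0, 0.002], [0.0, 1.0, 0.0], [-0.002, 0.0, -1.0]]
contact_force: [-0.3, -0.2, 0.2]
grip_width: 1.002
gripper_force: 0.0
[[  0.    1.    0.3 515.9]
 [  1.   -0.   -0.   84.6]
 [  0.    0.3  -1.  282.8]
 [  0.    0.    0.    1. ]]
[ 27.6 223.8] [   0  182   62   84 4378] [569.9 -97.3  30. ] [571.1 -96.2  32.1] [50.9 38.5 33.7]
[326.4 240.5] [ 286  201   83   80 5001] [580.6  85.9  30. ] [581.2  85.9  30.2] [46.3 52.7 37.6]
```

View pics/w1.png

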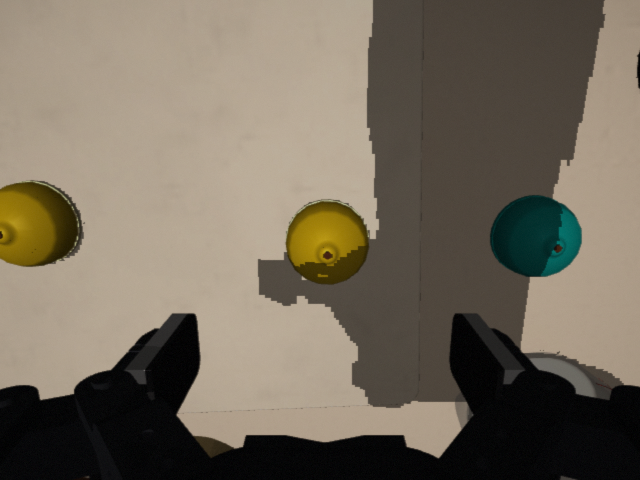

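The wrist view shows husk2, a yellow dome at (326,240), centred between the open fingers. Husk1 is at (28,224), and the turquoise lookalike is outside at right, (535,236). Descend and grip.

```bash
python3 -m handwheel '[{"wx":0,"wy":0,"wz":0,"tx":0,"ty":0,"tz":0.9,"grip":1},{"wx":0,"wy":0,"wz":0,"tx":0,"ty":0,"tz":0.9,"grip":1},{"wx":0,"wy":0,"wz":0,"tx":0,"ty":0,"tz":0.9,"grip":1},{"wx":0,"wy":0,"wz":0,"tx":0,"ty":0,"tz":0.45,"grip":1},{"wx":0,"wy":0,"wz":0,"tx":0,"ty":0,"tz":0,"grip":-1},{"wx":0,"wy":0,"wz":0,"tx":0,"ty":0,"tz":0,"grip":-1},{"wx":0,"wy":0,"wz":0,"tx":0,"ty":0,"tz":0,"grip":-1},{"wx":0,"wy":0,"wz":0,"tx":0,"ty":0,"tz":0,"grip":-1}]'
```

```text
time_s: 3.35
position: [584.3, 84.7, 15.3]
tool_rot: [[-1.0, 0.001, 0.003], [0.001, 1.0, 0.0], [-0.003, 0.0, -1.0]]
contact_force: [-2.3, -0.0, 8.3]
grip_width: 0.588
gripper_force: 62.9
```

```bash
python3 -m handwheel '[{"wx":0,"wy":0,"wz":0,"tx":0,"ty":0,"tz":-0.9,"grip":-1},{"wx":0,"wy":0,"wz":0,"tx":0,"ty":0,"tz":-1,"grip":-1},{"wx":0,"wy":0,"wz":0,"tx":0,"ty":0,"tz":-1,"grip":-1},{"wx":0,"wy":0,"wz":0,"tx":0.3,"ty":-0.97,"tz":0,"grip":-1},{"wx":0,"wy":0,"wz":0,"tx":0.3,"ty":-0.97,"tz":0,"grip":-1},{"wx":0,"wy":0,"wz":0,"tx":0.3,"ty":-0.97,"tz":0,"grip":-1},{"wx":0,"wy":0,"wz":0,"tx":0.3,"ty":-0.97,"tz":0,"grip":-1},{"wx":0,"wy":0,"wz":0,"tx":0.3,"ty":-0.97,"tz":0,"grip":-1}]'
python3 -m handwheel '[{"wx":0,"wy":0,"wz":0,"tx":0.3,"ty":-0.97,"tz":0,"grip":-1},{"wx":0,"wy":0,"wz":0,"tx":0.3,"ty":-0.97,"tz":0,"grip":-1},{"wx":0,"wy":0,"wz":0,"tx":0.3,"ty":-0.97,"tz":0,"grip":-1},{"wx":0,"wy":0,"wz":0,"tx":0.3,"ty":-0.97,"tz":0,"grip":-1},{"wx":0,"wy":0,"wz":0,"tx":0.3,"ty":-0.97,"tz":0,"grip":-1},{"wx":0,"wy":0,"wz":0,"tx":0.3,"ty":-0.97,"tz":0,"grip":-1},{"wx":0,"wy":0,"wz":0,"tx":0,"ty":0,"tz":0,"grip":-1},{"wx":0,"wy":0,"wz":0,"tx":0,"ty":0,"tz":0,"grip":-1}]'
```

```text
time_s: 4.15
position: [522.8, -111.0, 130.6]
tool_rot: [[-1.0, 0.001, 0.002], [0.001, 1.0, -0.001], [-0.002, -0.001, -1.0]]
contact_force: [0.0, 0.1, 0.2]
grip_width: 0.59
gripper_force: 62.7
time_s: 4.95
position: [450.4, -342.9, 130.1]
tool_rot: [[-1.0, 0.003, 0.001], [0.003, 1.0, -0.001], [-0.001, -0.001, -1.0]]
contact_force: [-0.0, -0.5, -1.1]
grip_width: 0.591
gripper_force: 62.7
```

```bash
python3 -m handwheel '[{"wx":0,"wy":0,"wz":0,"tx":0,"ty":0,"tz":0.95,"grip":-1},{"wx":0,"wy":0,"wz":0,"tx":0,"ty":0,"tz":0.95,"grip":-1},{"wx":0,"wy":0,"wz":0,"tx":0,"ty":0,"tz":0.95,"grip":-1},{"wx":0,"wy":0,"wz":0,"tx":0,"ty":0,"tz":0,"grip":-1},{"wx":0,"wy":0,"wz":0,"tx":0,"ty":0,"tz":0,"grip":0.8},{"wx":0,"wy":0,"wz":0,"tx":0,"ty":0,"tz":0,"grip":0.8},{"wx":0,"wy":0,"wz":0,"tx":0,"ty":0,"tz":0,"grip":0.8},{"wx":0,"wy":0,"wz":0,"tx":0,"ty":0,"tz":0,"grip":0.8}]'
python3 -m handwheel '[{"wx":0,"wy":0,"wz":0,"tx":0,"ty":0,"tz":-0.9,"grip":0.8},{"wx":0,"wy":0,"wz":0,"tx":0,"ty":0,"tz":-1,"grip":0.8},{"wx":0,"wy":0,"wz":0,"tx":0,"ty":0,"tz":-1,"grip":0.8},{"wx":0,"wy":0,"wz":0,"tx":-0.51,"ty":1,"tz":0,"grip":1},{"wx":0,"wy":0,"wz":0,"tx":-0.51,"ty":1,"tz":0,"grip":1},{"wx":0,"wy":0,"wz":0,"tx":-0.51,"ty":1,"tz":0,"grip":1},{"wx":0,"wy":0,"wz":0,"tx":-0.51,"ty":1,"tz":0,"grip":1},{"wx":0,"wy":0,"wz":0,"tx":-0.51,"ty":1,"tz":0,"grip":1}]'
python3 -m handwheel '[{"wx":0,"wy":0,"wz":0,"tx":-0.5,"ty":1,"tz":0,"grip":1},{"wx":0,"wy":0,"wz":0,"tx":0,"ty":0,"tz":0,"grip":1},{"wx":0,"wy":0,"wz":0,"tx":0,"ty":0,"tz":0,"grip":1},{"wx":0,"wy":0,"wz":0,"tx":0,"ty":0,"tz":0,"grip":1},{"wx":0,"wy":0,"wz":0,"tx":0,"ty":0,"tz":0,"grip":1},{"wx":0,"wy":0,"wz":0,"tx":0,"ty":0,"tz":0,"grip":1},{"wx":0,"wy":0,"wz":0,"tx":0,"ty":0,"tz":0,"grip":1},{"wx":0,"wy":0,"wz":0,"tx":0,"ty":0,"tz":0,"grip":1}]'
python3 - <<'E'
from h import *
np.set_printoptions(precision=1,suppress=True)
for n,z in(('wrist',30),('side',30)):
    c=arm.calibration(n);im,d=arm.get_image(n);P=cloud(c,d)
    for s,ce,m in blobs(im,(20,120,60),(34,255,255),100):
        p=P[m&(d>0)]; print(n,ce,s,plane(c,*ce,30),(p.min(0)+p.max(0))/2,p.max(0)-p.min(0))
E
```

```text
time_s: 5.75
position: [451.4, -342.8, 16.9]
tool_rot: [[-1.0, 0.001, 0.002], [0.001, 1.0, -0.002], [-0.002, -0.002, -1.0]]
contact_force: [0.0, 0.0, 0.0]
grip_width: 0.901
gripper_force: 0.0
time_s: 6.55
position: [553.6, -140.8, 132.3]
tool_rot: [[-1.0, 0.002, 0.001], [0.002, 1.0, -0.001], [-0.001, -0.001, -1.0]]
contact_force: [0.9, -1.1, 0.3]
grip_width: 0.999
gripper_force: 0.0
time_s: 7.35
position: [572.7, -102.8, 131.3]
tool_rot: [[-1.0, 0.002, -0.0], [0.002, 1.0, -0.0], [0.0, -0.0, -1.0]]
contact_force: [0.1, 0.2, 0.5]
grip_width: 1.004
gripper_force: 0.0
wrist [324.2 240.1] [ 283  201   86   81 4995] [ 567.1 -103.3   30. ] [ 567.8 -103.1   29.5] [44.1 52.9 38.8]
side [265.1 208.4] [244 193  44  31 649] [ 705.3 -463.1   30. ] [ 683.1 -358.8  130.7] [174.5 573.8 268.2]
side [373.  204.3] [360 201  28   8 119] [ 342.2 -495.    30. ] [ 336.3 -551.6    5.7] [96.3 76.  20.4]
side [226.7 211.4] [211 202  32  17 289] [ 830.3 -440.4   30. ] [ 838.7 -461.    23.4] [100.9  62.3  43.7]
side [299.7 270.7] [291 263  19  16 250] [570.7 -88.5  30. ] [ 570.4 -113.7   27.5] [49.8 86.2 40.3]
```

```bash
python3 -m handwheel '[{"wx":0,"wy":0,"wz":0,"tx":0.04,"ty":0,"tz":0.8,"grip":1},{"wx":0,"wy":0,"wz":0,"tx":0,"ty":0,"tz":0.9,"grip":1},{"wx":0,"wy":0,"wz":0,"tx":0,"ty":0,"tz":0.8,"grip":1},{"wx":0,"wy":0,"wz":0,"tx":0,"ty":0,"tz":0.38,"grip":1},{"wx":0,"wy":0,"wz":0,"tx":0,"ty":0,"tz":0,"grip":-1},{"wx":0,"wy":0,"wz":0,"tx":0,"ty":0,"tz":0,"grip":-1},{"wx":0,"wy":0,"wz":0,"tx":0,"ty":0,"tz":0,"grip":-1},{"wx":0,"wy":0,"wz":0,"tx":0,"ty":0,"tz":0,"grip":-1}]'
python3 -m handwheel '[{"wx":0,"wy":0,"wz":0,"tx":0,"ty":0,"tz":-1,"grip":-1},{"wx":0,"wy":0,"wz":0,"tx":0,"ty":0,"tz":-1,"grip":-1},{"wx":0,"wy":0,"wz":0,"tx":0,"ty":0,"tz":-1,"grip":-1},{"wx":0,"wy":0,"wz":0,"tx":0.18,"ty":-1,"tz":0,"grip":-1},{"wx":0,"wy":0,"wz":0,"tx":0.18,"ty":-1,"tz":0,"grip":-1},{"wx":0,"wy":0,"wz":0,"tx":0.18,"ty":-1,"tz":0,"grip":-1},{"wx":0,"wy":0,"wz":0,"tx":0.18,"ty":-1,"tz":0,"grip":-1},{"wx":0,"wy":0,"wz":0,"tx":0.18,"ty":-1,"tz":0,"grip":-1}]'
```

```text
time_s: 8.25
position: [572.2, -102.5, 17.8]
tool_rot: [[-1.0, 0.001, 0.002], [0.001, 1.0, -0.001], [-0.002, -0.001, -1.0]]
contact_force: [-1.4, 0.2, 6.0]
grip_width: 0.582
gripper_force: 62.3
time_s: 9.05
position: [535.0, -304.1, 137.4]
tool_rot: [[-1.0, 0.001, 0.002], [0.001, 1.0, -0.001], [-0.002, -0.001, -1.0]]
contact_force: [0.6, 0.3, 0.0]
grip_width: 0.581
gripper_force: 62.6
```

```bash
python3 -m handwheel '[{"wx":0,"wy":0,"wz":0,"tx":0.14,"ty":-0.62,"tz":0,"grip":-1},{"wx":0,"wy":0,"wz":0,"tx":0.14,"ty":-0.62,"tz":0,"grip":-1},{"wx":0,"wy":0,"wz":0,"tx":0,"ty":0,"tz":0.95,"grip":-1},{"wx":0,"wy":0,"wz":0,"tx":0,"ty":0,"tz":1,"grip":-1},{"wx":0,"wy":0,"wz":0,"tx":0,"ty":0,"tz":1,"grip":-1},{"wx":0,"wy":0,"wz":0,"tx":0,"ty":0,"tz":0,"grip":-1},{"wx":0,"wy":0,"wz":0,"tx":0,"ty":0,"tz":0,"grip":0.8},{"wx":0,"wy":0,"wz":0,"tx":0,"ty":0,"tz":0,"grip":0.8}]'
python3 -m handwheel '[{"wx":0,"wy":0,"wz":0,"tx":0,"ty":0,"tz":0,"grip":0.8},{"wx":0,"wy":0,"wz":0,"tx":0,"ty":0,"tz":0,"grip":0.8},{"wx":0,"wy":0,"wz":0,"tx":0,"ty":0,"tz":-1,"grip":0.8},{"wx":0,"wy":0,"wz":0,"tx":0,"ty":0,"tz":-1,"grip":0.8},{"wx":0,"wy":0,"wz":0,"tx":0,"ty":0,"tz":-1,"grip":0.8},{"wx":0,"wy":0,"wz":0,"tx":0,"ty":0,"tz":-1,"grip":0.8},{"wx":0,"wy":0,"wz":0,"tx":0,"ty":0,"tz":-1,"grip":0.8},{"wx":0,"wy":0,"wz":0,"tx":0,"ty":0,"tz":-1,"grip":0.8}]'
```

```text
time_s: 9.85
position: [525.3, -353.1, 21.0]
tool_rot: [[-1.0, 0.001, 0.003], [0.001, 1.0, -0.003], [-0.003, -0.003, -1.0]]
contact_force: [0.5, -0.2, 0.8]
grip_width: 0.893
gripper_force: 0.0
time_s: 10.65
position: [523.6, -351.7, 260.9]
tool_rot: [[-1.0, 0.001, 0.001], [0.001, 1.0, -0.001], [-0.001, -0.001, -1.0]]
contact_force: [0.4, -1.6, 0.7]
grip_width: 0.901
gripper_force: 0.0
```

```bash
for i in 1 2; do python3 -m handwheel '[{"wx":0,"wy":0,"wz":0,"tx":0.08,"ty":1,"tz":-0.12,"grip":1},{"wx":0,"wy":0,"wz":0,"tx":0.08,"ty":1,"tz":-0.12,"grip":1},{"wx":0,"wy":0,"wz":0,"tx":0.08,"ty":1,"tz":-0.12,"grip":1},{"wx":0,"wy":0,"wz":0,"tx":0.08,"ty":1,"tz":-0.12,"grip":1},{"wx":0,"wy":0,"wz":0,"tx":0.08,"ty":1,"tz":-0.12,"grip":1},{"wx":0,"wy":0,"wz":0,"tx":0.08,"ty":1,"tz":-0.12,"grip":1},{"wx":0,"wy":0,"wz":0,"tx":0.08,"ty":1,"tz":-0.12,"grip":1},{"wx":0,"wy":0,"wz":0,"tx":0.08,"ty":1,"tz":-0.12,"grip":1}]'; done
python3 -m handwheel '[{"wx":0,"wy":0,"wz":0,"tx":0.2,"ty":0.85,"tz":0,"grip":1},{"wx":0,"wy":0,"wz":-1,"tx":0,"ty":0,"tz":0,"grip":1},{"wx":0,"wy":0,"wz":-1,"tx":0,"ty":0,"tz":0,"grip":1},{"wx":0,"wy":0,"wz":-1,"tx":0,"ty":0,"tz":0,"grip":1},{"wx":0,"wy":0,"wz":-1,"tx":0,"ty":0,"tz":0,"grip":1},{"wx":0,"wy":0,"wz":-1,"tx":0,"ty":0,"tz":0,"grip":1},{"wx":0,"wy":0,"wz":-1,"tx":0,"ty":0,"tz":0,"grip":1},{"wx":0,"wy":0,"wz":-1,"tx":0,"ty":0,"tz":0,"grip":1}]'
python3 -m handwheel '[{"wx":0,"wy":0,"wz":-1,"tx":0,"ty":0,"tz":0,"grip":1},{"wx":0,"wy":0,"wz":-1,"tx":0,"ty":0,"tz":0,"grip":1},{"wx":0,"wy":0,"wz":-1,"tx":0,"ty":0,"tz":0,"grip":1},{"wx":0,"wy":0,"wz":-1,"tx":0,"ty":0,"tz":0,"grip":1},{"wx":0,"wy":0,"wz":-0.25,"tx":0,"ty":0,"tz":0,"grip":1},{"wx":0,"wy":0,"wz":0,"tx":0,"ty":0,"tz":0,"grip":1},{"wx":0,"wy":0,"wz":0,"tx":0,"ty":0,"tz":0,"grip":1},{"wx":0,"wy":0,"wz":0,"tx":0,"ty":0,"tz":0,"grip":1}]'
python3 - <<'E'
from h import *
np.set_printoptions(precision=1,suppress=True)
c=arm.calibration('wrist');im,d=arm.get_image('wrist');P=cloud(c,d)
m=(d>0)&np.all((P>(400,250,195))&(P<(540,390,215)),-1);p=P[m];r=cv2.minAreaRect(p[:,:2].astype(np.float32));print('griptop',len(p),p.min(0),p.max(0),r)
cv2.imwrite('pics/w2.png',im[:,:,::-1])
ims,ds=arm.get_image('side')
h=cv2.resize(ims[200:255,290:375],None,fx=7,fy=7,interpolation=2);cv2.imwrite('pics/pan.png',h[:,:,::-1])
E
```

```text
time_s: 11.45
position: [498.1, -30.2, 297.7]
tool_rot: [[-1.0, 0.001, 0.002], [0.001, 1.0, -0.0], [-0.002, -0.0, -1.0]]
contact_force: [0.6, 0.2, 0.4]
grip_width: 0.999
gripper_force: 0.0
time_s: 12.25
position: [472.8, 289.9, 336.1]
tool_rot: [[-1.0, 0.001, 0.001], [0.001, 1.0, 0.001], [-0.001, 0.001, -1.0]]
contact_force: [0.9, -0.1, -0.1]
grip_width: 1.0
gripper_force: 0.0
time_s: 13.05
position: [465.2, 322.3, 335.8]
tool_rot: [[-0.882, -0.471, 0.001], [-0.471, 0.882, 0.001], [-0.001, -0.0, -1.0]]
contact_force: [-0.2, 0.3, -0.1]
grip_width: 0.999
gripper_force: 0.0
time_s: 13.85
position: [465.3, 322.3, 335.0]
tool_rot: [[-0.709, -0.706, 0.0], [-0.706, 0.709, 0.0], [-0.0, -0.0, -1.0]]
contact_force: [0.5, 0.0, 0.7]
grip_width: 1.001
gripper_force: 0.0
griptop 1565 [452.2 305.7 195. ] [487.1 340.2 212. ] ((468.2182312011719, 324.5240478515625), (25.205944061279297, 30.565837860107422), 50.013671875)
```

View pics/w2.png

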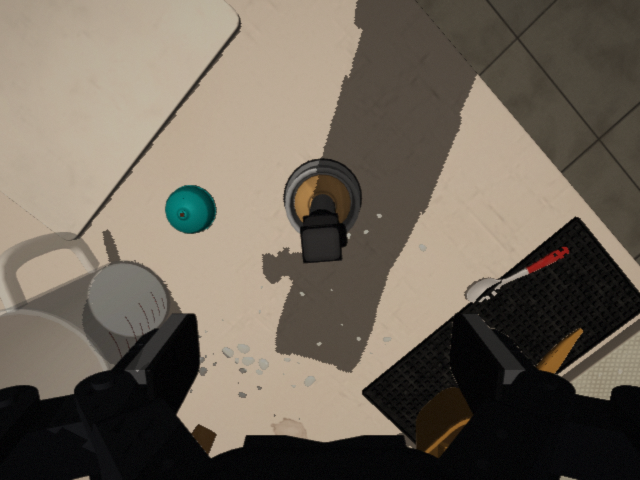

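View pics/pan.png

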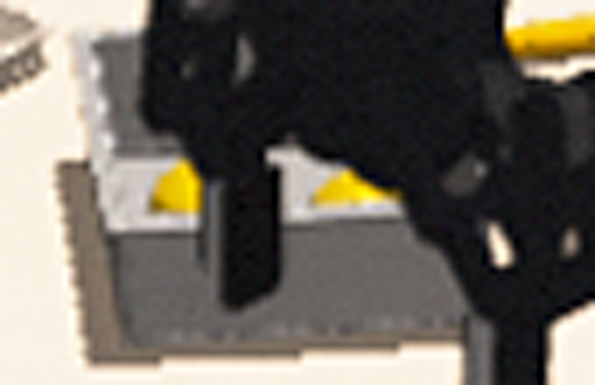

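Both husks show yellow in the pan at (175,190) and (355,190). In the wrist view the grip top is at (321,240) and the button bump at (345,232), toward tool +y. So the current tool yaw closes on the button.

Run:
```python
from h import *
np.set_printoptions(precision=1,suppress=True)
c=arm.calibration('wrist');im,d=arm.get_image('wrist');P=cloud(c,d)
for lo,hi in((207,215),(209,215)):
    m=(d>0)&np.all((P>(400,250,lo))&(P<(540,390,hi)),-1);p=P[m];r=cv2.minAreaRect(p[:,:2].astype(np.float32));print('top',len(p),p.mean(0),r)
m=(d>0)&np.all((P>(400,250,150))&(P<(540,390,195)),-1);p=P[m];print(len(p),p.min(0),p.max(0))
R=arm.read_state();q=(p-R['position'])@R['tool_rot'];print('side pts tool frame',np.percentile(q,[2,50,98],axis=0))
m=(d>0)&np.all((P>(400,250,44))&(P<(540,390,55)),-1);p=P[m];print('pot',cv2.minEnclosingCircle(p[:,:2].astype(np.float32)))
```

```text
top 1159 [469.2 322.8 209.1] ((469.5405578613281, 322.96685791015625), (24.302467346191406, 26.013145446777344), 48.83285903930664)
top 638 [469.4 323.  209.7] ((469.52362060546875, 323.05535888671875), (20.164886474609375, 22.405702590942383), 48.80036544799805)
483 [452.  305.8 150.1] [475.4 338.4 195. ]
side pts tool frame [[ -5.5 -15.5 140.1]
 [  7.8  -0.4 157.4]
 [  9.2  14.9 183.7]]
pot ((469.44091796875, 323.32879638671875), 38.50186538696289)
```

```bash
python3 -m handwheel '[{"wx":0,"wy":0,"wz":-0.8,"tx":0,"ty":0,"tz":0,"grip":1},{"wx":0,"wy":0,"wz":0,"tx":-0.08,"ty":-0.07,"tz":0,"grip":1},{"wx":0,"wy":0,"wz":0,"tx":0,"ty":0,"tz":0.5,"grip":1},{"wx":0,"wy":0,"wz":0,"tx":0,"ty":0,"tz":0.5,"grip":1},{"wx":0,"wy":0,"wz":0,"tx":0,"ty":0,"tz":0.5,"grip":1},{"wx":0,"wy":0,"wz":0,"tx":0,"ty":0,"tz":0.5,"grip":1},{"wx":0,"wy":0,"wz":0,"tx":0,"ty":0,"tz":0.5,"grip":1},{"wx":0,"wy":0,"wz":0,"tx":0,"ty":0,"tz":0,"grip":1}]'
python3 -m handwheel '[{"wx":0,"wy":0,"wz":0,"tx":0,"ty":0,"tz":0.5,"grip":1},{"wx":0,"wy":0,"wz":0,"tx":0,"ty":0,"tz":0.5,"grip":1},{"wx":0,"wy":0,"wz":0,"tx":0,"ty":0,"tz":0.5,"grip":1},{"wx":0,"wy":0,"wz":0,"tx":0,"ty":0,"tz":0.25,"grip":1},{"wx":0,"wy":0,"wz":0,"tx":0,"ty":0,"tz":0,"grip":1},{"wx":0,"wy":0,"wz":0,"tx":0,"ty":0,"tz":0,"grip":1},{"wx":0,"wy":0,"wz":0,"tx":0,"ty":0,"tz":0,"grip":1},{"wx":0,"wy":0,"wz":0,"tx":0,"ty":0,"tz":0,"grip":1}]'
python3 -m handwheel '[{"wx":0,"wy":0,"wz":0,"tx":0,"ty":0,"tz":0,"grip":-1},{"wx":0,"wy":0,"wz":0,"tx":0,"ty":0,"tz":0,"grip":-1},{"wx":0,"wy":0,"wz":0,"tx":0,"ty":0,"tz":0,"grip":-1},{"wx":0,"wy":0,"wz":0,"tx":0,"ty":0,"tz":0,"grip":-1},{"wx":0,"wy":0,"wz":0,"tx":0,"ty":0,"tz":0,"grip":-1},{"wx":0,"wy":0,"wz":0,"tx":0,"ty":0,"tz":0,"grip":-1},{"wx":0,"wy":0,"wz":0,"tx":0,"ty":0,"tz":0,"grip":-1},{"wx":0,"wy":0,"wz":0,"tx":0,"ty":0,"tz":0,"grip":-1}]'; python3 -c "
from plant import arm;print(arm.read_state())"
```

```text
time_s: 14.8
position: [468.4, 322.1, 232.5]
tool_rot: [[-0.669, -0.744, -0.004], [-0.744, 0.669, -0.002], [0.004, 0.002, -1.0]]
contact_force: [0.3, 0.5, -0.9]
grip_width: 0.999
gripper_force: 0.0
time_s: 15.6
position: [470.1, 323.1, 165.9]
tool_rot: [[-0.667, -0.745, 0.001], [-0.745, 0.667, 0.001], [-0.001, -0.001, -1.0]]
contact_force: [-0.6, 0.1, 0.3]
grip_width: 1.0
gripper_force: 0.0
time_s: 16.4
position: [469.6, 322.8, 165.1]
tool_rot: [[-0.667, -0.745, 0.0], [-0.745, 0.667, 0.0], [-0.0, -0.0, -1.0]]
contact_force: [-0.1, -1.0, 2.7]
grip_width: 0.3
gripper_force: 59.4
{'time_s': 16.4, 'qpos': array([ 2.71548068e+01,  2.39748845e+01, -8.29506790e+00,  5.77106404e+01,
       -2.79077581e-03, -2.09762942e+01]), 'joint_vel': array([ 0.00078205,  0.00609712, -0.04667888, -0.01427772,  0.07112355,
        0.01068692]), 'effort': array([-3.39129812e-02, -5.89102721e+01,  3.06049740e+01, -1.08529015e-01,
        4.87023324e-02, -1.80298457e-02]), 'position': array([469.64375475, 322.80894829, 165.08033888]), 'tool_rot': array([[-6.67428392e-01, -7.44673913e-01,  3.23615452e-04],
       [-7.44673924e-01,  6.67428449e-01,  1.11251121e-04],
       [-2.98835967e-04, -1.66735832e-04, -9.99999941e-01]]), 'contact_force': array([-0.05303543, -0.95757519,  2.65275123]), 'wrist_torque': array([-0.09446313,  0.02598631, -0.00098753]), 'gripper_force': 59.42606806755066, 'grip_width': 0.30048003070610607}
```

```bash
python3 -m handwheel '[{"wx":0,"wy":0,"wz":0,"tx":0,"ty":0,"tz":-0.25,"grip":-1},{"wx":0,"wy":0,"wz":0,"tx":0,"ty":0,"tz":-0.25,"grip":-1},{"wx":0,"wy":0,"wz":0,"tx":0,"ty":0,"tz":-0.25,"grip":-1},{"wx":0,"wy":0,"wz":0,"tx":0,"ty":0,"tz":-0.25,"grip":-1},{"wx":0,"wy":0,"wz":0,"tx":0,"ty":0,"tz":-0.25,"grip":-1},{"wx":0,"wy":0,"wz":0,"tx":0,"ty":0,"tz":-0.25,"grip":-1},{"wx":0,"wy":0,"wz":0,"tx":0,"ty":0,"tz":-0.2,"grip":-1},{"wx":0,"wy":0,"wz":0,"tx":0,"ty":0,"tz":-0.2,"grip":-1}]'
python3 -m handwheel '[{"wx":0,"wy":0,"wz":0,"tx":0,"ty":0,"tz":-0.05,"grip":-1},{"wx":0,"wy":0,"wz":0,"tx":0,"ty":0,"tz":-0.05,"grip":-1},{"wx":0,"wy":0,"wz":0,"tx":0,"ty":0,"tz":-0.03,"grip":-1},{"wx":0,"wy":0,"wz":0,"tx":0,"ty":0,"tz":0,"grip":-1},{"wx":0,"wy":0,"wz":0,"tx":0,"ty":0,"tz":0,"grip":-1},{"wx":0,"wy":0,"wz":0,"tx":0,"ty":0,"tz":0,"grip":-1},{"wx":0,"wy":0,"wz":0,"tx":0,"ty":0,"tz":0,"grip":-1},{"wx":0,"wy":0,"wz":0,"tx":0,"ty":0,"tz":0,"grip":-1}]'
```

```text
time_s: 17.2
position: [469.5, 322.8, 241.6]
tool_rot: [[-0.667, -0.745, 0.0], [-0.745, 0.667, 0.0], [-0.0, -0.0, -1.0]]
contact_force: [-0.4, -0.4, -2.0]
grip_width: 0.299
gripper_force: 59.0
time_s: 18.0
position: [469.5, 322.7, 246.0]
tool_rot: [[-0.667, -0.745, -0.0], [-0.745, 0.667, -0.0], [0.0, 0.0, -1.0]]
contact_force: [0.2, -0.3, -3.0]
grip_width: 0.302
gripper_force: 59.0
```

```bash
python3 -m handwheel '[{"wx":0,"wy":0,"wz":0,"tx":0,"ty":0,"tz":-0.025,"grip":-1},{"wx":0,"wy":0,"wz":0,"tx":0,"ty":0,"tz":0,"grip":-1},{"wx":0,"wy":0,"wz":0,"tx":0,"ty":0,"tz":0,"grip":-1},{"wx":0,"wy":0,"wz":0,"tx":0,"ty":0,"tz":0.025,"grip":-1},{"wx":0,"wy":0,"wz":0,"tx":0,"ty":0,"tz":0,"grip":-1},{"wx":0,"wy":0,"wz":0,"tx":0,"ty":0,"tz":0,"grip":-1},{"wx":0,"wy":0,"wz":0,"tx":0,"ty":0,"tz":0,"grip":-0.1},{"wx":0,"wy":0,"wz":0,"tx":0,"ty":0,"tz":0,"grip":-0.1}]'
python3 -m handwheel '[{"wx":0,"wy":0,"wz":0,"tx":0,"ty":0,"tz":0,"grip":1},{"wx":0,"wy":0,"wz":0,"tx":0,"ty":0,"tz":0,"grip":1},{"wx":0,"wy":0,"wz":0,"tx":0,"ty":0,"tz":0,"grip":1},{"wx":0,"wy":0,"wz":0,"tx":0,"ty":0,"tz":-1,"grip":1},{"wx":0,"wy":0,"wz":0,"tx":0,"ty":0,"tz":-1,"grip":1},{"wx":0,"wy":0,"wz":0,"tx":0,"ty":0,"tz":-1,"grip":1},{"wx":0,"wy":0,"wz":0,"tx":0,"ty":0,"tz":0,"grip":1},{"wx":0,"wy":0,"wz":0,"tx":0,"ty":0,"tz":0,"grip":1}]'
python3 - <<'E'
from h import *
np.set_printoptions(precision=1,suppress=True)
c=arm.calibration('wrist');im,d=arm.get_image('wrist');P=cloud(c,d)
m=(d>0)&np.all((P>(400,250,270))&(P<(540,390,300)),-1);p=P[m];print(len(p),np.percentile(p[:,2],[50,90,99]))
t=p[p[:,2]>np.percentile(p[:,2],90)-3];print(cv2.minAreaRect(t[:,:2].astype(np.float32)))
ims,ds=arm.get_image('side')
h=np.zeros((480,760,3),np.uint8);h[:,:400]=cv2.resize(im[80:320,220:420],None,fx=2,fy=2)
h[:,400:]=cv2.resize(ims[270:390,305:395],(360,480),interpolation=2);cv2.imwrite('pics/b2.png',h[:,:,::-1])
E
```

```text
time_s: 18.8
position: [469.8, 322.9, 246.5]
tool_rot: [[-0.667, -0.745, 0.001], [-0.745, 0.667, 0.0], [-0.001, -0.0, -1.0]]
contact_force: [-0.2, 0.1, -0.4]
grip_width: 0.456
gripper_force: 0.0
time_s: 19.6
position: [469.9, 323.0, 366.8]
tool_rot: [[-0.667, -0.745, 0.002], [-0.745, 0.667, 0.001], [-0.002, -0.001, -1.0]]
contact_force: [1.0, -0.4, -0.2]
grip_width: 0.996
gripper_force: 0.0
2370 [287.8 289.3 290.1]
((469.8476257324219, 321.8505554199219), (23.76095199584961, 25.886398315429688), 47.77952575683594)
```

View pics/b2.png

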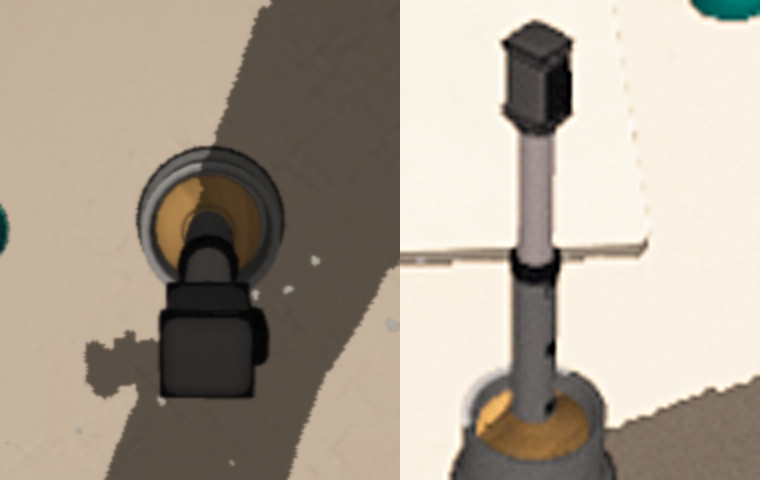

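The wrist crop shows the grip about 80 mm higher, with the button bump at (262,335). The side crop shows the inner tube fully drawn out. I'll measure how far the button stands proud.

Run:
```python
from h import *
np.set_printoptions(precision=1,suppress=True)
c=arm.calibration('wrist');im,d=arm.get_image('wrist');P=cloud(c,d);s=arm.read_state()
a=np.radians(47.9+90);ax=np.array([np.cos(a),np.sin(a)])
for lo,hi in((283,292),(265,278),(250,265),(235,250)):
    m=(d>0)&np.all((P>(400,250,lo))&(P<(540,390,hi)),-1);p=P[m];q=(p[:,:2]-[469.7,322.5])@ax;print(lo,len(q),np.percentile(q,[0,1,5,95,99,100]))
```

```text
283 2070 [-13.8 -13.6 -12.4  11.3  12.5  12.8]
265 341 [-12.2 -11.5  -9.5  16.5  17.   17.1]
250 249 [-13.4 -12.8 -11.1  15.3  16.7  17.2]
235 171 [-13.8 -13.8 -13.1  12.1  12.8  12.8]
```

The button stands about 4.5 mm proud (out) and the top has risen 80 mm, so the handle is locked at the second stop. Now a 90° turn for the y-grip.

```bash
for i in 1 2; do python3 -m handwheel '[{"wx":0,"wy":0,"wz":1,"tx":0,"ty":0,"tz":0,"grip":1},{"wx":0,"wy":0,"wz":1,"tx":0,"ty":0,"tz":0,"grip":1},{"wx":0,"wy":0,"wz":1,"tx":0,"ty":0,"tz":0,"grip":1},{"wx":0,"wy":0,"wz":1,"tx":0,"ty":0,"tz":0,"grip":1},{"wx":0,"wy":0,"wz":1,"tx":0,"ty":0,"tz":0,"grip":1},{"wx":0,"wy":0,"wz":1,"tx":0,"ty":0,"tz":0,"grip":1},{"wx":0,"wy":0,"wz":1,"tx":0,"ty":0,"tz":0,"grip":1},{"wx":0,"wy":0,"wz":1,"tx":0,"ty":0,"tz":0,"grip":1}]'; done
python3 -m handwheel '[{"wx":0,"wy":0,"wz":1,"tx":0,"ty":0,"tz":0,"grip":1},{"wx":0,"wy":0,"wz":1,"tx":0,"ty":0,"tz":0,"grip":1},{"wx":0,"wy":0,"wz":1,"tx":0,"ty":0,"tz":0,"grip":1},{"wx":0,"wy":0,"wz":1,"tx":0,"ty":0,"tz":0,"grip":1},{"wx":0,"wy":0,"wz":1,"tx":0,"ty":0,"tz":0,"grip":1},{"wx":0,"wy":0,"wz":1,"tx":0,"ty":0,"tz":0,"grip":1},{"wx":0,"wy":0,"wz":0.55,"tx":0,"ty":0,"tz":0,"grip":1},{"wx":0,"wy":0,"wz":0,"tx":0,"ty":0,"tz":0,"grip":1}]'
python3 - <<'E'
from h import *
np.set_printoptions(precision=2,suppress=True)
c=arm.calibration('wrist');s=arm.read_state();im,d=arm.get_image('wrist');P=cloud(c,d)
m=(d>0)&np.all((P>(400,250,283))&(P<(540,390,300)),-1);p=P[m]
r=cv2.minAreaRect(p[:,:2].astype(np.float32));print(r);R=s['tool_rot'];print(s['position'],np.degrees(np.arctan2(R[1,1],R[0,1])),'tool delta',R.T@(np.array([*r[0],s['position'][2]])-s['position']))
E
```

```text
time_s: 20.55
position: [469.1, 322.5, 364.8]
tool_rot: [[-0.961, -0.275, -0.002], [-0.275, 0.961, -0.001], [0.002, -0.0, -1.0]]
contact_force: [0.2, 0.3, 0.0]
grip_width: 1.001
gripper_force: 0.0
time_s: 21.35
position: [469.1, 322.5, 364.9]
tool_rot: [[-0.961, 0.276, -0.002], [0.276, 0.961, -0.001], [0.002, -0.002, -1.0]]
contact_force: [0.3, -0.2, -0.2]
grip_width: 1.002
gripper_force: 0.0
time_s: 22.15
position: [469.1, 322.6, 365.0]
tool_rot: [[-0.742, 0.67, -0.002], [0.67, 0.742, -0.001], [0.001, -0.002, -1.0]]
contact_force: [-0.1, 0.3, 0.9]
grip_width: 0.998
gripper_force: 0.0
((470.12738037109375, 322.0758056640625), (24.601654052734375, 26.80255889892578), 47.38549041748047)
[469.13 322.56 365.01] 47.90439908169458 tool delta [-1.06  0.31 -0.  ]
```

```bash
python3 -m handwheel '[{"wx":0,"wy":0,"wz":0.1,"tx":-0.02,"ty":0.01,"tz":0.4,"grip":1},{"wx":0,"wy":0,"wz":0,"tx":0,"ty":0,"tz":0.5,"grip":1},{"wx":0,"wy":0,"wz":0,"tx":0,"ty":0,"tz":0.5,"grip":1},{"wx":0,"wy":0,"wz":0,"tx":0,"ty":0,"tz":0.5,"grip":1},{"wx":0,"wy":0,"wz":0,"tx":0,"ty":0,"tz":0.5,"grip":1},{"wx":0,"wy":0,"wz":0,"tx":0,"ty":0,"tz":0.4,"grip":1},{"wx":0,"wy":0,"wz":0,"tx":0,"ty":0,"tz":0.2,"grip":1},{"wx":0,"wy":0,"wz":0,"tx":0,"ty":0,"tz":0,"grip":1}]'
python3 -m handwheel '[{"wx":0,"wy":0,"wz":0,"tx":0,"ty":0,"tz":0,"grip":-1},{"wx":0,"wy":0,"wz":0,"tx":0,"ty":0,"tz":0,"grip":-1},{"wx":0,"wy":0,"wz":0,"tx":0,"ty":0,"tz":0,"grip":-1},{"wx":0,"wy":0,"wz":0,"tx":0,"ty":0,"tz":0,"grip":-1},{"wx":0,"wy":0,"wz":0,"tx":0,"ty":0,"tz":0,"grip":-1},{"wx":0,"wy":0,"wz":0,"tx":0,"ty":0,"tz":0,"grip":-1},{"wx":0,"wy":0,"wz":0,"tx":0,"ty":0,"tz":0,"grip":-1},{"wx":0,"wy":0,"wz":0,"tx":0,"ty":0,"tz":0,"grip":-1}]'
```

```text
time_s: 23.0
position: [469.7, 322.2, 245.0]
tool_rot: [[-0.738, 0.675, -0.002], [0.675, 0.738, -0.001], [0.001, -0.002, -1.0]]
contact_force: [0.0, -0.3, 0.1]
grip_width: 1.003
gripper_force: 0.0
time_s: 23.8
position: [470.5, 322.6, 246.2]
tool_rot: [[-0.738, 0.675, 0.0], [0.675, 0.738, 0.0], [-0.0, 0.0, -1.0]]
contact_force: [0.8, 0.2, 0.5]
grip_width: 0.272
gripper_force: 61.5
```

```bash
python3 -m handwheel '[{"wx":0,"wy":0,"wz":0,"tx":0,"ty":0,"tz":-0.1,"grip":-1},{"wx":0,"wy":0,"wz":0,"tx":0,"ty":0,"tz":-0.25,"grip":-1},{"wx":0,"wy":0,"wz":0,"tx":0,"ty":0,"tz":-0.35,"grip":-1},{"wx":0,"wy":0,"wz":0,"tx":0,"ty":0,"tz":-0.4,"grip":-1},{"wx":0,"wy":0,"wz":0,"tx":0,"ty":0,"tz":-0.4,"grip":-1},{"wx":0,"wy":0,"wz":0,"tx":0,"ty":0,"tz":-0.35,"grip":-1},{"wx":0,"wy":0,"wz":0,"tx":0,"ty":0,"tz":-0.25,"grip":-1},{"wx":0,"wy":0,"wz":0,"tx":0,"ty":0,"tz":-0.15,"grip":-1}]'
python3 -m handwheel '[{"wx":0,"wy":0,"wz":0,"tx":-0.13,"ty":-0.08,"tz":0,"grip":-1},{"wx":0,"wy":0,"wz":0,"tx":-0.26,"ty":-0.16,"tz":0,"grip":-1},{"wx":0,"wy":0,"wz":0,"tx":-0.4,"ty":-0.25,"tz":0,"grip":-1},{"wx":0,"wy":0,"wz":0,"tx":-0.46,"ty":-0.29,"tz":0,"grip":-1},{"wx":0,"wy":0,"wz":0,"tx":-0.5,"ty":-0.31,"tz":0,"grip":-1},{"wx":0,"wy":0,"wz":0,"tx":-0.5,"ty":-0.31,"tz":0,"grip":-1},{"wx":0,"wy":0,"wz":0,"tx":-0.5,"ty":-0.31,"tz":0,"grip":-1},{"wx":0,"wy":0,"wz":0,"tx":-0.5,"ty":-0.31,"tz":0,"grip":-1}]'
```

```text
time_s: 24.6
position: [470.5, 322.6, 337.1]
tool_rot: [[-0.738, 0.675, 0.001], [0.675, 0.738, 0.0], [-0.0, 0.001, -1.0]]
contact_force: [0.5, -0.2, -2.9]
grip_width: 0.272
gripper_force: 61.0
time_s: 25.4
position: [511.6, 173.1, 335.4]
tool_rot: [[-0.737, 0.676, -0.001], [0.676, 0.737, -0.001], [0.001, -0.001, -1.0]]
contact_force: [0.1, 0.8, -3.8]
grip_width: 0.274
gripper_force: 61.0
```

```bash
python3 -m handwheel '[{"wx":0,"wy":0,"wz":0,"tx":-0.5,"ty":-0.31,"tz":0,"grip":-1},{"wx":0,"wy":0,"wz":0,"tx":-0.5,"ty":-0.31,"tz":0,"grip":-1},{"wx":0,"wy":0,"wz":0,"tx":-0.5,"ty":-0.31,"tz":0,"grip":-1},{"wx":0,"wy":0,"wz":0,"tx":-0.5,"ty":-0.31,"tz":0,"grip":-1},{"wx":0,"wy":0,"wz":0,"tx":-0.5,"ty":-0.31,"tz":0,"grip":-1},{"wx":0,"wy":0,"wz":0,"tx":-0.45,"ty":-0.28,"tz":0,"grip":-1},{"wx":0,"wy":0,"wz":0,"tx":-0.4,"ty":-0.25,"tz":0,"grip":-1},{"wx":0,"wy":0,"wz":0,"tx":-0.35,"ty":-0.22,"tz":0,"grip":-1}]'
python3 -m handwheel '[{"wx":0,"wy":0,"wz":0,"tx":-0.25,"ty":-0.16,"tz":0,"grip":-1},{"wx":0,"wy":0,"wz":0,"tx":-0.17,"ty":-0.11,"tz":0.1,"grip":-1},{"wx":0,"wy":0,"wz":0,"tx":0,"ty":0,"tz":0.25,"grip":-1},{"wx":0,"wy":0,"wz":0,"tx":0,"ty":0,"tz":0.3,"grip":-1},{"wx":0,"wy":0,"wz":0,"tx":0,"ty":0,"tz":0.3,"grip":-1},{"wx":0,"wy":0,"wz":0,"tx":0,"ty":0,"tz":0.2,"grip":-1},{"wx":0,"wy":0,"wz":0,"tx":0,"ty":0,"tz":0.06,"grip":-1},{"wx":0,"wy":0,"wz":0,"tx":0,"ty":0,"tz":0,"grip":-1}]'
python3 - <<'E'
from h import *
np.set_printoptions(precision=1,suppress=True)
print(arm.read_state()['position'])
P=[]
for n in('side','top'):
    im,d=arm.get_image(n);c=arm.calibration(n);Q=cloud(c,d)
    for lo,hi in((35,45),(45,60),(60,75),(100,130),(150,180)):
        m=(d>0)&np.all((Q>(500,-90,lo))&(Q<(640,60,hi)),-1);p=Q[m]
        if len(p)>5: print(n,lo,len(p),p.min(0),p.max(0),(p.min(0)+p.max(0))[:2]/2)
    P.append(im)
h=np.zeros((520,800,3),np.uint8);h[:,:420]=cv2.resize(P[0][180:440,200:410],None,fx=2,fy=2,interpolation=2)
h[:300,420:]=cv2.resize(P[1][150:300,225:415],(380,300),interpolation=2);cv2.imwrite('pics/end.png',h[:,:,::-1])
E
```

```text
time_s: 26.2
position: [558.4, 5.5, 335.4]
tool_rot: [[-0.737, 0.676, -0.001], [0.676, 0.737, -0.0], [0.001, -0.001, -1.0]]
contact_force: [-0.1, -0.5, -3.1]
grip_width: 0.274
gripper_force: 61.0
time_s: 27.0
position: [563.6, -11.6, 287.4]
tool_rot: [[-0.738, 0.675, -0.001], [0.675, 0.738, 0.0], [0.001, -0.0, -1.0]]
contact_force: [0.9, -0.3, -2.5]
grip_width: 0.274
gripper_force: 60.9
[563.6 -11.6 287.4]
side 35 9 [541.6  -6.2  42.9] [586.4  14.   44.9] [564.    3.9]
side 45 92 [539.   -9.5  45.7] [586.   17.6  59.9] [562.5   4.1]
side 60 68 [533.5 -18.   60.2] [590.2  20.3  74.7] [561.9   1.1]
side 100 94 [551.  -13.8 100.9] [574.4   5.2 129.8] [562.7  -4.3]
side 150 96 [551.8 -12.2 150.3] [575.1   4.4 179.9] [563.5  -3.9]
top 100 6 [554.8 -24.6 104.1] [562.2 -21.2 127.9] [558.5 -22.9]
```

View pics/end.png

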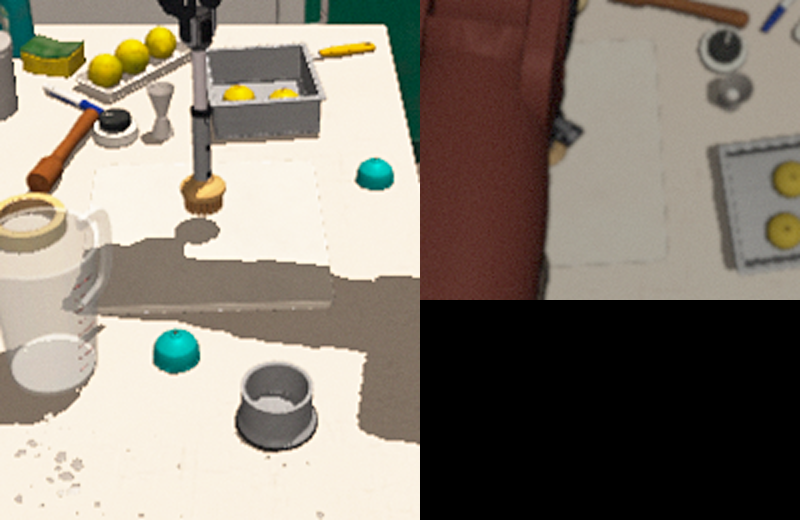

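The final views show the brush upright and fully drawn out over mid-board, with its head at (203,193) about 34 mm above the surface. Both husks are in the pan, and the jigger, timer and peeler are where they were. Settle, then hand in.

```bash
python3 -m handwheel '[{"wx":0,"wy":0,"wz":0,"tx":0,"ty":0,"tz":0,"grip":-1},{"wx":0,"wy":0,"wz":0,"tx":0,"ty":0,"tz":0,"grip":-1},{"wx":0,"wy":0,"wz":0,"tx":0,"ty":0,"tz":0,"grip":-1},{"wx":0,"wy":0,"wz":0,"tx":0,"ty":0,"tz":0,"grip":-1},{"wx":0,"wy":0,"wz":0,"tx":0,"ty":0,"tz":0,"grip":-1},{"wx":0,"wy":0,"wz":0,"tx":0,"ty":0,"tz":0,"grip":-1},{"wx":0,"wy":0,"wz":0,"tx":0,"ty":0,"tz":0,"grip":-1},{"wx":0,"wy":0,"wz":0,"tx":0,"ty":0,"tz":0,"grip":-1}]' && python3 -c "
from plant import arm;print(arm.hand_in())"
```

```text
time_s: 27.9
position: [563.9, -12.0, 287.7]
tool_rot: [[-0.738, 0.675, -0.0], [0.675, 0.738, -0.0], [0.0, -0.0, -1.0]]
contact_force: [-0.4, 0.2, -3.4]
grip_width: 0.269
gripper_force: 60.9
the job is handed in; nothing more can be done
None
```

I handed the job in at 27.9 s: both lemon halves are in the pan, and the brush, measured at full length with its button out, is held upright about 34 mm above the middle of the board; no verdict came back.

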